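# Open the wide gear locker

## Task

The rinsed camera housing is about to be put away, so swing the door of the wider of the two wooden gear lockers wide open, to about a right angle, and leave it standing open. Do not swing the narrow locker's door open.

Things in the scene. Friction and masses are not known exactly. Their poses are not given: they have to be found in the camera images.
- wide_door (a joint): Door angle of the wider wooden locker (240 wide, 220 deep, 205 mm high, fixed, may be left or right of the narrow one, turned up to 13 deg), rad: 0 shut, grows opening towards the robot, stop 1.9; starts up to 0.12 ajar. Needs 1-2 N at the handle, stays where left. Panel 240 x 15 mm, from 32 to 203 mm above the shelf, on an upright hinge at its left edge seen from the robot.
- wide_handle (a point): Middle of the wide door's level steel bar: 100 long, 10 thick, 12 mm high, 177 mm above the shelf, 28 below the locker top, on posts 45 mm to each side; 45 mm free behind it. Axes turn with the door: x square into the door (face at x = 50 mm), y along the bar towards the hinge, z up. Hinge axis at x = 50, y = 170 mm; seen from above the door opens clockwise.
- narrow_door (a joint): Door angle of the other locker, rad: 0 shut, grows as it opens; starts shut or up to 0.08 ajar. That locker is of the same wood, depth and height with the same 100 mm bar handle, but only 150 mm wide. To be left alone.

How it is judged:
By the outcome, as a careful person would: the job done as asked, in the order asked, and still so for the second after the job is handed in, with the robot touching nothing.
It also fails if it takes over 37 s, if anything falls off the work surface, if the arm or the gripper's body presses on something with over 40 N, if the wrist force passes 120 N, or if a joint passes its speed limit or range.

## Robot

A 7-joint arm with a two-finger parallel gripper is mounted at the origin on the work surface. World frame = base frame: x ahead of the robot, y to its left, z up, the work surface at z = 0. Lengths are in m, angles in rad, forces in N, time in s.
With the tool pointing down it reaches from about 0.425 to 0.925 m from the base axis. Payload 6.8 kg.
Tool frame: the origin (TCP) lies between the finger pads; the fingertips stand r.tip_reach ahead of it and the grasp point (between the pads) lies 11 mm behind it (r.tip_reach is the distance from the TCP to the fingertips, in m); z points along the fingers, y is the direction in which the jaws open and shut (so a half turn about z gives the same grasp; the last joint's range is limited). The gripper opens to 85 mm and grips with 20 to 120 N. Pads are 22 mm wide; open, the fingers measure 114 mm over their backs; the gripper's body (76 mm by 85 mm) begins 54 mm behind the grasp point. The pads swing forward as they close: fully open they stand 13 mm farther back than shut.
Start: joints at [-1.335, 0.477, 0.022, 1.555, -0.011, 1.109, -0.083], TCP at [0.228, 0.636, 0.239] pointing down, gripper open.
Joint ranges: [-2.96, 2.96], [-0.34, 2.1], [-1.41, 1.46], [0.24, 2.44], [-1.37, 4.51], [0.17, 1.92], [-2.96, 2.96]. Speed limits (rad/s): [2.39, 2.39, 3.14, 3.14, 3.14, 3.14, 3.14].

## Interface

Orientations are given as a rotation vector (axis times angle).
In Python, from bench import r, eyes, spotter gives the robot as it stands.
- The arm moves only by the tool carry_out, never from a script. Its argument "series" is text: rows parted by semicolons, each of 5 numbers parted by spaces: the shift along the tool's x, y, z in cm, then the turn about the tool's z in rad, then the opening, from 0 (shut) to 1 (fully open). In form: x y z yaw gripper; .... A call has 1 to 8 rows; each row shifts and turns the commanded pose from where the row before left it, along the tool's axes as they then stand; what a row does not reach is not made up. A row lasts 1/8 s, in which the tool goes at most 62.5 mm and 10.7 degrees, less where a joint would pass 70% of its speed; a pose out of reach is approached as far as the arm can. A call with a gripper value outside its range is refused whole. The fingers move at their own pace and stop on an object; "grip_force" is the grip in N (left out, the last holds). Time passes only in rows, so rows that do not move let the fingers close. It gives the time, the measured TCP pose, the force and the opening at its end, in the units of the state.
- r.get_obs(): the state, without advancing time (a new reading comes with each control period).
- eyes.grab_frame(name): name is "scene" or "top" or "wrist"; returns a dict with "color" (420x560x3 uint8, blue, green, red), "intrinsics" (3x3 intrinsics, pixels), "R" (3x3) and "t" (3): a world point X has camera coordinates R X + t; the wrist camera has in their place "T_tool_cam" (4x4, takes a point from camera to tool coordinates, whose origin is the TCP and whose axes are the flange's). Camera axes: x right, y down, z forward; pixel columns grow to the right and rows downward; lengths in m; the calibration is good to about 2 mm. A picture is of the moment at which its call begins: read the wrist's pose just before it. There is no depth.
- r.hand_in(): hands the job in, once; it reports no verdict.
Trained networks look in a picture, given as the dict that the camera call returned (one of the last four; its "shot" number tells which), for a name from the list of things; names that differ only in an ending like _2 or _b are one class to them, and where a whole thing is asked for, a point or a joint stands for the part that bears it (a point fixed in the world has none). Each returns a list of dicts, best first, with "confidence" (0 to 1); they miss things now and then, are a little off and sometimes report something else, mostly with a low value. They report only what shows in the picture. A call takes as long as a camera call.
- spotter.search_frame(picture, query): "uv" ([column, row] in pixels, amid what is visible of it).
- spotter.trace(picture, query): "pixels" (420x560 bool, what is visible of it) and "uv" ([column, row] in pixels, amid what is visible of it).
- spotter.mark_of(picture, query): "uv" ([column, row] in pixels: a listed point, or the origin of a listed thing).
The state is a dict: "clock": time; "joints": joint angles; "qvel": joint speeds; "tau": joint torques, N m; "tcp_pos": TCP position; "orientation": TCP orientation; "contact_force": force on the tool from outside, world axes, zero at the start; "moment": the same for the moment, N m; "grip_width": finger opening in m.
Only numpy, scipy, OpenCV 4.12 (cv2) and the standard library are available. Lean on these libraries where they do the work, as an engineer would, in place of code of your own. Each camera call takes 0.05 s, during which the arm holds its last target.

## Working session

There is one attempt and no reset: what is moved stays moved. The work goes in short steps, Python scripts to look and compute and a tool call to move; the robot and the scene stay as the last step left them, time stands still between calls to the robot, and variables do not carry over. Pictures are saved under pics/ and viewed, and the job is handed in when it is done.

Besides the shell and the picture viewer there is one more tool, called after "Emit:" by a JSON object that holds its "fn" and its "kwargs". carry_out: Moves the arm, as the interface text tells. Its arguments: {"type":"object","properties":{"series":{"type":"string"},"grip_force":{"type":"number"}},"required":["series"]}

```bash
mkdir -p pics; ls; python3 - <<'E'
from bench import r, eyes, spotter
import cv2, numpy as np
o=r.get_obs(); print(o, r.tip_reach)
for n in ["scene","top"]:
    f=eyes.grab_frame(n); cv2.imwrite(f"pics/{n}0.png",f["color"])
    print(n,f["intrinsics"],f["R"],f["t"])
    for q in ["wide_handle","narrow_door","wide_door"]:
        try:
            print(q,"mark",spotter.mark_of(f,q)[:3])
        except Exception as e: print(q,e)
        print(q,"search",spotter.search_frame(f,q)[:3])
E
```

```text
pics
{'clock': 0.0, 'joints': array([-1.33509102,  0.47780502,  0.02237966,  1.55643545, -0.01151765,
        1.10930626, -0.08307201]), 'qvel': array([ 0.00112655,  0.00096782,  0.00164646, -0.00045685, -0.00197877,
        0.00093909,  0.00112553]), 'tau': array([-1.41181031e-04, -5.96461022e+01,  1.60813104e+00, -2.81190133e+01,
        1.25469381e-02,  9.60534060e-03, -2.61559939e-05]), 'tcp_pos': array([0.22736214, 0.63494916, 0.23832994]), 'orientation': array([-5.37352178e-01, -3.09511696e+00,  2.85397368e-03]), 'contact_force': array([ 0.41203396,  0.04741007, -0.87744798]), 'moment': array([ 0.0084079 , -0.06487385,  0.02407854]), 'grip_width': 0.08572671911917616} 0.008
scene [[495.04631674   0.         276.77642107]
 [  0.         495.04631674 213.41354026]
 [  0.           0.           1.        ]] [[-0.37505959 -0.92695302  0.0094026 ]
 [-0.87861898  0.3522323  -0.32242998]
 [ 0.29556554 -0.12919176 -0.94654662]] [0.1824982  0.60858805 1.12261398]
wide_handle mark [{'uv': [377.4, 216.2], 'confidence': 0.77}]
wide_handle search [{'uv': [352.8, 203.5], 'confidence': 0.96}]
narrow_door it knows: wide_handle
narrow_door search [{'uv': [187.8, 252.0], 'confidence': 0.88}]
wide_door it knows: wide_handle
wide_door search [{'uv': [350.4, 205.8], 'confidence': 0.89}]
top [[390.79788606   0.         274.13633038]
 [  0.         390.79788606 210.57970814]
 [  0.           0.           1.        ]] [[-0.02486325 -0.9995095  -0.01904137]
 [-0.98424878  0.02780965 -0.174588  ]
 [ 0.1750319   0.01440062 -0.98445744]] [-0.02061341  0.62389455  0.93587218]
wide_handle mark [{'uv': [376.3, 245.7], 'confidence': 0.91}]
wide_handle search [{'uv': [360.6, 223.1], 'confidence': 0.88}]
narrow_door it knows: wide_handle
narrow_door search [{'uv': [187.2, 211.5], 'confidence': 0.71}, {'uv': [358.1, 220.3], 'confidence': 0.67}]
wide_door it knows: wide_handle
wide_door search [{'uv': [360.1, 221.9], 'confidence': 0.69}]
```

View pics/scene0.png

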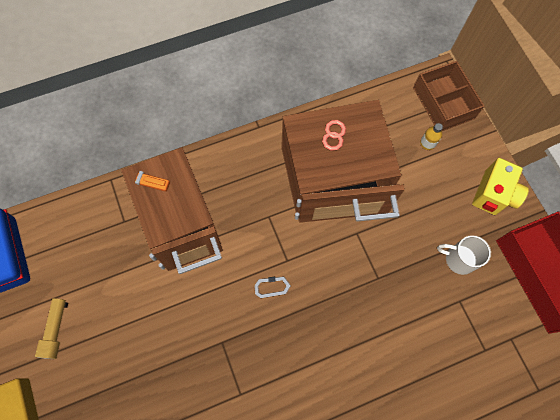

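View pics/top0.png

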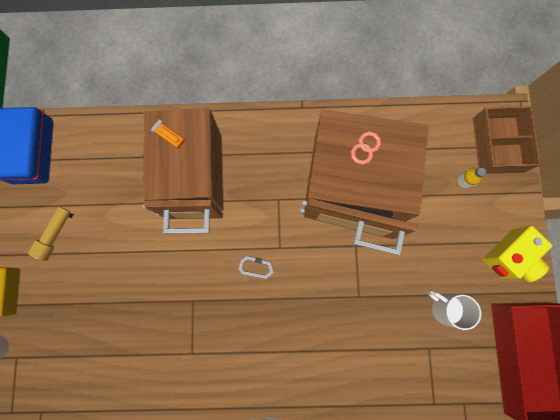

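```bash
cat > h.py <<'E'
from bench import r, eyes, spotter
import cv2, numpy as np
from scipy.spatial.transform import Rotation as Ro
def ray(f,uv):
    K=f["intrinsics"];d=np.linalg.inv(K)@np.array([uv[0],uv[1],1.]);R=np.array(f["R"]);return -R.T@f["t"],R.T@d
def onz(f,uv,z):
    c,d=ray(f,uv);return c+d*(z-c[2])/d[2]
def tri(fs,uvs):
    P=[f["intrinsics"]@np.c_[f["R"],f["t"]] for f in fs]
    X=cv2.triangulatePoints(P[0],P[1],np.array(uvs[0],float).reshape(2,1),np.array(uvs[1],float).reshape(2,1));return (X[:3]/X[3]).ravel()
E
python3 - <<'E'
from h import *
s=eyes.grab_frame("scene");t=eyes.grab_frame("top")
print(tri([s,t],[[377.4,216.2],[376.3,245.7]]), onz(s,[377.4,216.2],.177),onz(t,[376.3,245.7],.177))
a=cv2.resize(s["color"][80:240,270:420],None,fx=4,fy=4,interpolation=cv2.INTER_CUBIC)
b=cv2.resize(t["color"][100:260,295:440],None,fx=4,fy=4,interpolation=cv2.INTER_CUBIC)
cv2.imwrite("pics/sz.png",a[:600]);cv2.imwrite("pics/sz.png",a[40:]);cv2.imwrite("pics/tz.png",b[40:])
E
```

```text
[ 0.51733055 -0.26092302  0.1730392 ] [ 0.51602144 -0.26036252  0.177     ] [ 0.5176956  -0.25880243  0.177     ]
```

View pics/sz.png

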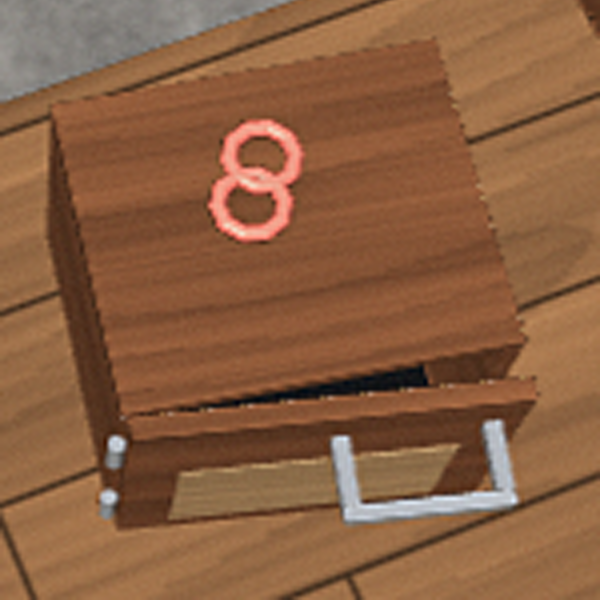

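View pics/tz.png

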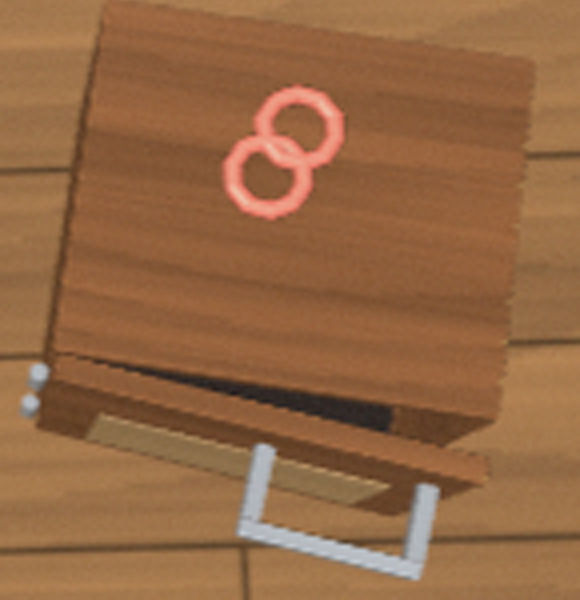

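```bash
python3 - <<'E'
from h import *
np.set_printoptions(precision=4,suppress=True)
s=eyes.grab_frame("scene");t=eyes.grab_frame("top")
L=tri([s,t],[[356.75,218],[356.75,241.75]]);R=tri([s,t],[[397.5,214.25],[399.25,252.75]])
print("tri",L,R,np.linalg.norm(L-R))
for n,f,a,b in (("s",s,[356.75,218],[397.5,214.25]),("t",t,[356.75,241.75],[399.25,252.75])):
    A=onz(f,a,.177);B=onz(f,b,.177);print(n,A,B,np.linalg.norm(A-B),(A+B)/2,np.arctan2(*(A-B)[[1,0]]))
# hinge from mean
M=np.array([.5168,-.2595]);
for ang in (1.3,1.35,1.4):
    y=np.array([np.cos(ang),np.sin(ang)]);x=np.array([y[1],-y[0]])
    H=M+.05*x+.17*y;print(ang,H)
    for th in (0,-.3,-.6,-.9,-1.2,-1.5):
        c,sn=np.cos(th),np.sin(th);P=H+np.array([[c,-sn],[sn,c]])@(M-H);print(th,P,np.linalg.norm(P))
# scene hinge knobs / locker top corners z=.205
for f,pts in ((s,[[283.5,116],[378,100],[400.5,175.5],[301,193.5]]),(t,[[321.5,110.5],[428,125.5],[418.5,213],[308.5,199]])):
    P=[onz(f,p,.205)[:2] for p in pts];print(np.array(P));print([np.linalg.norm(P[i]-P[i-1]) for i in range(4)])
print(Ro.from_rotvec(r.get_obs()["orientation"]).as_matrix())
print([a for a in dir(r) if a[0]!="_"])
E
```

```text
tri [ 0.5283 -0.2146  0.1802] [ 0.5013 -0.304   0.1834] 0.09348021759542226
s [ 0.5298 -0.2143  0.177 ] [ 0.503  -0.3056  0.177 ] 0.09520258281981578 [ 0.5164 -0.2599  0.177 ] 1.2853641329276912
t [ 0.5274 -0.2171  0.177 ] [ 0.5012 -0.3071  0.177 ] 0.09377721364705574 [ 0.5143 -0.2621  0.177 ] 1.2873106647150538
1.3 [ 0.6105 -0.1091]
0 [ 0.5168 -0.2595] 0.5782927372879587
-0.3 [ 0.4765 -0.2251] 0.5270208501309535
-0.6 [ 0.4482 -0.1803] 0.48314000225725307
-0.9 [ 0.4344 -0.1292] 0.4532128852233427
-1.2 [ 0.4363 -0.0763] 0.44293013164618
-1.5 [ 0.4538 -0.0263] 0.4545359618063035
1.35 [ 0.6028 -0.1046]
0 [ 0.5168 -0.2595] 0.5782927372879587
-0.3 [ 0.4749 -0.2272] 0.5263963739639782
-0.6 [ 0.4443 -0.1839] 0.48088887197738855
-0.9 [ 0.428  -0.1335] 0.4483302895340831
-1.2 [ 0.4273 -0.0805] 0.4347797965016651
-1.5 [ 0.4422 -0.0297] 0.44319669976051557
1.4 [ 0.595  -0.1005]
0 [ 0.5168 -0.2595] 0.5782927372879587
-0.3 [ 0.4733 -0.2293] 0.5259140735849372
-0.6 [ 0.4407 -0.1876] 0.4789250843567832
-0.9 [ 0.4218 -0.1381] 0.4438367483356012
-1.2 [ 0.4184 -0.0852] 0.42701677622697
-1.5 [ 0.4308 -0.0338] 0.4321278499691957
[[ 0.8235 -0.1517]
 [ 0.779  -0.3828]
 [ 0.5793 -0.3439]
 [ 0.6238 -0.113 ]]
[np.float64(0.20343375778981643), np.float64(0.23532204048739852), np.float64(0.20348640921344074), np.float64(0.23522894589706245)]
[[ 0.8211 -0.1511]
 [ 0.7779 -0.3845]
 [ 0.5825 -0.3462]
 [ 0.6196 -0.1139]]
[np.float64(0.20486154654892078), np.float64(0.23731760291159612), np.float64(0.19912986360178633), np.float64(0.23518639927233764)]
[[-0.9415  0.3371 -0.    ]
 [ 0.3371  0.9415  0.0001]
 [ 0.      0.0001 -1.    ]]
['Unreachable', 'get_obs', 'hand_in', 'tip_reach']
```

```bash
cat > plan.py <<'E'
from h import *
def wrap(a): return (a+np.pi)%(2*np.pi)-np.pi
def plan(p,ya,wps,grip,cap=5.0,ycap=.17):
    # ya: world angle of tool y; tool z down: tool x angle = ya+pi/2 (x = y cross z)
    p=np.array(p,float);rows=[]
    for w in wps:
        tgt=np.array(w[:3]);dy=-(w[3]-ya)
        n=int(max(1,np.ceil(np.linalg.norm(tgt-p)*100/cap),np.ceil(abs(dy)/ycap)))
        for k in range(n,0,-1):
            d=(tgt-p)/k; tx=np.array([np.cos(ya+np.pi/2),np.sin(ya+np.pi/2),0]);ty=np.array([np.cos(ya),np.sin(ya),0])
            row=np.round([d@tx*100,d@ty*100,-d[2]*100],1);yaw=round(-(w[3]-ya)/k,3)
            p=p+(row[0]*tx+row[1]*ty)/100-np.array([0,0,row[2]/100]);ya-=yaw
            rows.append("%g %g %g %g %g"%(*row,yaw,grip))
    for i in range(0,len(rows),8): print("; ".join(rows[i:i+8]))
    print(len(rows),p,ya)
def st():
    o=r.get_obs();R=Ro.from_rotvec(o["orientation"]).as_matrix()
    return o,o["tcp_pos"],np.arctan2(R[1,1],R[0,1]),R
E
python3 - <<'E'
from plan import *
o,p,ya,R=st();print(R[:,0],[np.cos(ya+np.pi/2),np.sin(ya+np.pi/2)])
plan(p,ya,[(.42,.47,.30,.8),(.6,.15,.31,.3),(.58,-.1,.31,-.1),(.516,-.26,.29,-.285)],.47)
E
```

```text
[-9.41470325e-01  3.37095870e-01  4.46332910e-05] [np.float64(-0.9414703245106345), np.float64(0.3370958737004068)]
-4 -1.5 -1 0.071 0.47; -4 -1.2 -1 0.071 0.47; -4.1 -1 -1 0.071 0.47; -4.2 -0.6 -1 0.071 0.47; -4.2 -0.4 -1 0.071 0.47; -4.3 -0 -1.1 0.072 0.47; -4.4 -1.3 -0.1 0.062 0.47; -4.5 -1 -0.1 0.063 0.47
-4.5 -0.8 -0.1 0.062 0.47; -4.6 -0.5 -0.1 0.063 0.47; -4.6 -0.2 -0.1 0.062 0.47; -4.6 0.1 -0.2 0.063 0.47; -4.5 0.4 -0.1 0.062 0.47; -4.5 0.7 -0.2 0.063 0.47; -3.9 -1.5 0 0.067 0.47; -4 -1.3 0 0.067 0.47
-4 -1 0 0.066 0.47; -4.1 -0.8 0 0.067 0.47; -4.2 -0.5 0 0.066 0.47; -4.2 -0.1 0 0.067 0.47; -4.1 -1.2 0.5 0.046 0.47; -4.2 -1 0.5 0.046 0.47; -4.2 -0.8 0.5 0.046 0.47; -4.3 -0.6 0.5 0.047 0.47
24 [ 0.51643299 -0.26018577  0.29033405] -0.28503418937602243
```

Emit:
{"fn": "carry_out", "kwargs": {"series": "-4 -1.5 -1 0.07 0.47; -4 -1.2 -1 0.07 0.47; -4.1 -1 -1 0.07 0.47; -4.2 -0.6 -1 0.07 0.47; -4.2 -0.4 -1 0.07 0.47; -4.3 0 -1.1 0.07 0.47; -4.4 -1.3 -0.1 0.06 0.47; -4.5 -1 -0.1 0.06 0.47"}}

```text
clock: 1.7
tcp_pos: [0.4678, 0.3896, 0.3026]
orientation: [1.346, 2.838, 0.001]
contact_force: [-0.2, -0.1, 0.4]
grip_width: 0.0403
```

Emit:
{"fn": "carry_out", "kwargs": {"series": "-4.5 -0.8 -0.1 0.06 0.47; -4.6 -0.5 -0.1 0.06 0.47; -4.6 -0.2 -0.1 0.06 0.47; -4.6 0.1 -0.2 0.06 0.47; -4.5 0.4 -0.1 0.06 0.47; -4.5 0.7 -0.2 0.06 0.47; -3.9 -1.5 0 0.07 0.47; -4 -1.3 0 0.07 0.47"}}

```text
clock: 2.7
tcp_pos: [0.601, 0.0681, 0.3103]
orientation: [2.007, 2.416, 0.0]
contact_force: [0.4, 0.2, -0.7]
grip_width: 0.0401
```

```bash
python3 - <<'E'
from plan import *
o,p,ya,R=st();print(p,ya)
plan(p,ya,[(.56,-.14,.31,-.1),(.516,-.26,.28,-.285)],.47)
E
```

```text
[0.6010452  0.06809352 0.31027622] 0.1845287627452048
-3.9 -1.6 0 0.057 0.47; -4 -1.3 0 0.057 0.47; -4.1 -1.1 0 0.057 0.47; -4.2 -0.9 0 0.057 0.47; -4.2 -0.6 0 0.057 0.47; -4.1 -1.1 1 0.062 0.47; -4.2 -0.8 1 0.061 0.47; -4.2 -0.5 1 0.062 0.47
8 [ 0.51640277 -0.25968968  0.28027622] -0.2854712372547952
```

Emit:
{"fn": "carry_out", "kwargs": {"series": "-3.9 -1.6 0 0.057 0.47; -4 -1.3 0 0.057 0.47; -4.1 -1.1 0 0.057 0.47; -4.2 -0.9 0 0.057 0.47; -4.2 -0.6 0 0.057 0.47; -4.1 -1.1 1 0.062 0.47; -4.2 -0.8 1 0.061 0.47; 0 0 0 0 0.47"}}

```text
clock: 3.7
tcp_pos: [0.5288, -0.2225, 0.2901]
orientation: [2.46, 1.954, -0.003]
contact_force: [1.3, 0.1, 0.0]
grip_width: 0.0402
```

```bash
python3 - <<'E'
from plan import *
o,p,ya,R=st();print(p,ya)
f=eyes.grab_frame("wrist");cv2.imwrite("pics/w1.png",f["color"]);T=f["T_tool_cam"]
print(T,f["intrinsics"]);m=spotter.mark_of(f,"wide_handle");print(m)
if m:
    d=R@T[:3,:3]@np.linalg.inv(f["intrinsics"])@np.array([*m[0]["uv"],1]);c=p+R@T[:3,3]
    print(c+d*(.177-c[2])/d[2])
E
```

```text
[ 0.528791   -0.22249381  0.29005438] -0.2282593023333978
[[-1.29656777e-03 -9.60238854e-01 -2.79176759e-01  7.10603463e-02]
 [ 9.99998941e-01 -1.06050398e-03 -9.96606111e-04  6.32106389e-05]
 [ 6.60911845e-04 -2.79177755e-01  9.60239212e-01 -1.34658558e-01]
 [ 0.00000000e+00  0.00000000e+00  0.00000000e+00  1.00000000e+00]] [[292.51148902   0.         280.14142868]
 [  0.         292.51148902 205.31105299]
 [  0.           0.           1.        ]]
[]
```

View pics/w1.png

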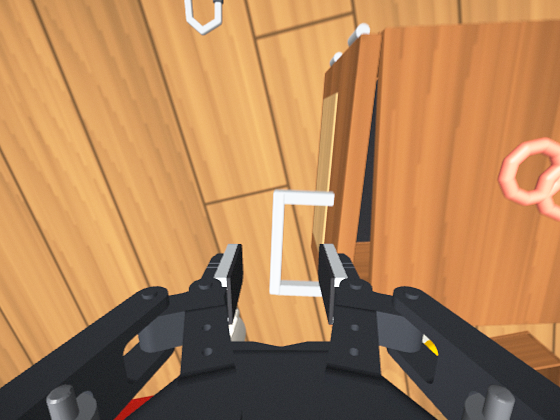

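```bash
python3 - <<'E'
from plan import *
o,p,ya,R=st();print(p,ya)
f=eyes.grab_frame("wrist");T=f["T_tool_cam"];c=p+R@T[:3,3];P=[]
for uv in ([278.5,192],[275.5,293.5]):
    d=R@T[:3,:3]@np.linalg.inv(f["intrinsics"])@np.array([*uv,1]);P.append(c+d*(.183-c[2])/d[2])
print(P,np.linalg.norm(P[0]-P[1]),(P[0]+P[1])/2,np.arctan2(*(P[0]-P[1])[[1,0]]))
plan(p,ya,[(.516,-.26,.27,-.285),(.516,-.26,.17,-.285)],.47)
E
```

```text
[ 0.53123303 -0.21851468  0.29037142] -0.22135439646204058
[array([ 0.53247595, -0.20594493,  0.183     ]), array([ 0.50781197, -0.30135497,  0.183     ])] 0.09854637348325947 [ 0.52014396 -0.25364995  0.183     ] 1.3178290263179084
-4.4 -0.6 2 0.064 0.47; 0 0 3.3 -0 0.47; 0 0 3.4 -0 0.47; 0 0 3.3 -0 0.47
4 [ 0.51571917 -0.26012382  0.17037142] -0.2853543964620406
```

Emit:
{"fn": "carry_out", "kwargs": {"series": "-4.2 -0.4 1 0.055 0.47; 0 0 0 0 0.47; 0 0 0 0 0.47"}}

```text
clock: 4.22
tcp_pos: [0.519, -0.2573, 0.2804]
orientation: [-2.504, -1.897, -0.001]
contact_force: [0.5, 0.2, 0.9]
grip_width: 0.0399
```

```bash
python3 - <<'E'
from plan import *
o,p,ya,R=st();print(p,ya,o["qvel"].round(3))
f=eyes.grab_frame("wrist");cv2.imwrite("pics/w2.png",f["color"])
plan(p,ya,[(.517,-.259,.168,-.28)],.47)
E
```

```text
[ 0.51895449 -0.25732615  0.28040001] -0.2737801482687467 [-0.01  -0.    -0.012 -0.001 -0.    -0.001  0.003]
-0.1 -0 3.7 0.002 0.47; -0.1 -0.1 3.8 0.002 0.47; -0 -0 3.7 0.002 0.47
3 [ 0.5174496  -0.25897882  0.16840001] -0.2797801482687467
```

View pics/w2.png

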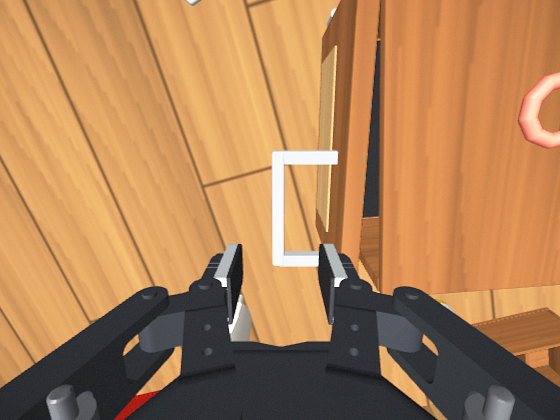

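```bash
python3 - <<'E'
from plan import *
o,p,ya,R=st();print(p)
f=eyes.grab_frame("wrist");T=f["T_tool_cam"];
for uv in ([278.5,152],[278,265.5]):
    d=T[:3,:3]@np.linalg.inv(f["intrinsics"])@np.array([*uv,1]);c=T[:3,3];h=p[2]-.183;print(c+d*(h-c[2])/d[2])
E
```

```text
[ 0.51911273 -0.25704776  0.28042173]
[ 0.04714743 -0.00141454  0.09742173]
[-0.05150479 -0.00213663  0.09742173]
```

Emit:
{"fn": "carry_out", "kwargs": {"series": "-0.1 -0.1 3.7 0.002 0.47; -0.1 0 3.8 0.002 0.47; 0 0 3.7 0 0.47; 0 0 0 0 0.47; 0 0 0 0 0.25; 0 0 0 0 0.25", "grip_force": 20}}

```text
clock: 5.08
tcp_pos: [0.5177, -0.2605, 0.17]
orientation: [2.507, 1.889, 0.003]
contact_force: [0.5, 0.2, -0.4]
grip_width: 0.0213
```

```bash
python3 - <<'E'
from plan import *
o,p,ya,R=st();print(p,ya,o["grip_width"],o["contact_force"])
f=eyes.grab_frame("wrist");cv2.imwrite("pics/w3.png",f["color"])
# arc plan
a0=ya+np.pi/2; B=p[:2]; y=np.array([np.cos(a0),np.sin(a0)]);x=np.array([y[1],-y[0]])
H=B+.05*x+.17*y;print("hinge",H)
w=[]
n=15
for k in range(1,n+1):
    th=-1.47*k/n;c,s=np.cos(th),np.sin(th)
    P=H+np.array([[c,-s],[s,c]])@(B-H);w.append((*P,p[2],ya+th))
plan(p,ya,w,.25)
E
```

```text
[ 0.51765783 -0.26054923  0.16996915] -0.2794672949196923 0.021316344337937713 [ 0.47584566  0.20861476 -0.43549969]
hinge [ 0.61261138 -0.11093699]
0.6 -1.6 -0 0.098 0.25; 0.5 -1.7 -0 0.098 0.25; 0.6 -1.6 -0 0.098 0.25; 0.6 -1.7 -0 0.098 0.25; 0.6 -1.6 -0 0.098 0.25; 0.5 -1.6 -0 0.098 0.25; 0.6 -1.7 -0 0.098 0.25; 0.6 -1.6 -0 0.098 0.25
0.5 -1.6 -0 0.098 0.25; 0.6 -1.7 -0 0.098 0.25; 0.6 -1.6 -0 0.098 0.25; 0.5 -1.7 -0 0.098 0.25; 0.6 -1.6 -0 0.098 0.25; 0.6 -1.7 -0 0.098 0.25; 0.6 -1.6 -0 0.098 0.25
15 [ 0.45459886 -0.03145068  0.16996915] -1.7494672949196928
```

View pics/w3.png

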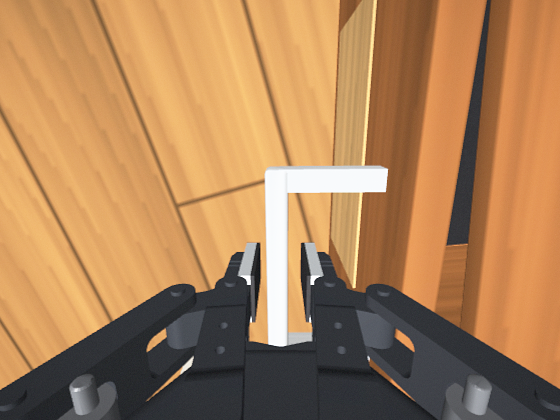

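Emit:
{"fn": "carry_out", "kwargs": {"series": "0.3 -0.8 0 0.049 0.25; 0.3 -0.8 0 0.049 0.25; 0.3 -0.8 0 0.049 0.25; 0.3 -0.9 0 0.049 0.25; 0.3 -0.8 0 0.049 0.25; 0.3 -0.8 0 0.049 0.25; 0.3 -0.8 0 0.049 0.25; 0.2 -0.9 0 0.049 0.25"}}

```text
clock: 6.12
tcp_pos: [0.4684, -0.211, 0.1694]
orientation: [2.829, 1.362, 0.004]
contact_force: [2.8, 1.1, -0.1]
grip_width: 0.0213
```

```bash
cat > chk.py <<'E'
from plan import *
import sys
o,p,ya,R=st();print(o["clock"],p,ya,o["grip_width"],o["contact_force"])
f=eyes.grab_frame("wrist");cv2.imwrite("pics/%s.png"%sys.argv[1],f["color"])
th=ya+.2795;c,s=np.cos(th),np.sin(th);H=np.array([.6126,-.1109])
print("ideal pos for yaw",H+np.array([[c,-s],[s,c]])@(np.array([.5177,-.2605])-H),"in tool", end=" ")
e=H+np.array([[c,-s],[s,c]])@(np.array([.5177,-.2605])-H)-p[:2];print(e@R[:2,0],e@R[:2,1])
print("q",o["joints"].round(2))
E
python3 chk.py w4
```

```text
6.125 [ 0.46837979 -0.21096991  0.16941503] -0.6734801443146623 0.021322364591543515 [ 2.81451331  1.08896325 -0.13414328]
ideal pos for yaw [ 0.46754398 -0.21260998] in tool -0.0018032802113216494 0.0003696055309638195
q [-0.3   0.37  0.75  2.05 -0.33  0.85 -0.03]
```

View pics/w4.png

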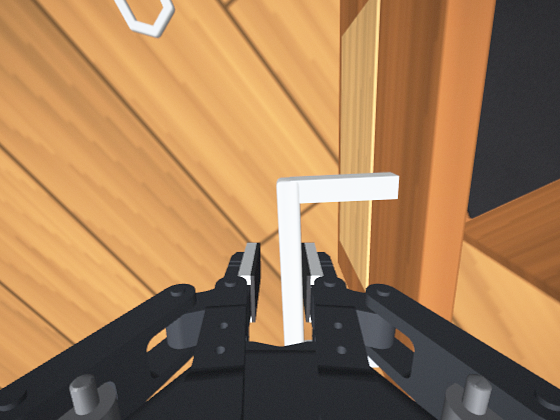

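Emit:
{"fn": "carry_out", "kwargs": {"series": "0.3 -0.8 0 0.049 0.25; 0.2 -0.8 0 0.049 0.25; 0.3 -0.8 0 0.049 0.25; 0.3 -0.9 0 0.049 0.25; 0.3 -0.8 0 0.049 0.25; 0.2 -0.8 0 0.049 0.25; 0.3 -0.8 0 0.049 0.25; 0.3 -0.9 0 0.049 0.25"}}

```text
clock: 7.18
tcp_pos: [0.4408, -0.1477, 0.169]
orientation: [3.041, 0.786, 0.002]
contact_force: [-0.4, -1.2, 0.6]
grip_width: 0.0212
```

```bash
python3 chk.py w5
```

```text
7.175 [ 0.440772   -0.14767542  0.169036  ] -1.0652320771416173 0.021238766368266083 [-0.44532485 -1.18495523  0.59725111]
ideal pos for yaw [ 0.43969949 -0.14952101] in tool -0.001832169054658294 0.0010952870523294
q [-0.55  0.3   0.88  2.16 -0.32  0.82 -0.53]
```

View pics/w5.png

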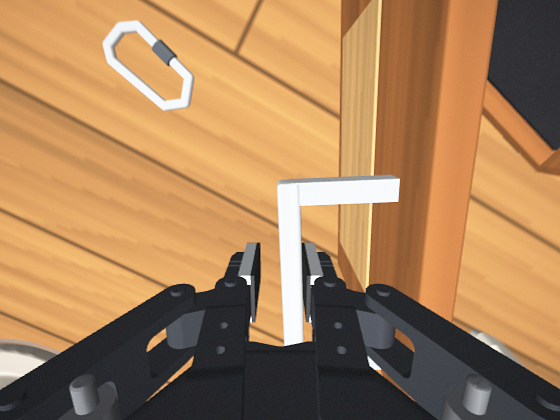

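Emit:
{"fn": "carry_out", "kwargs": {"series": "0.3 -0.8 0 0.049 0.25; 0.2 -0.8 0 0.049 0.25; 0.3 -0.8 0 0.049 0.25; 0.3 -0.9 0 0.049 0.25; 0.3 -0.8 0 0.049 0.25; 0.2 -0.8 0 0.049 0.25; 0.3 -0.8 0 0.049 0.25; 0.3 -0.9 0 0.049 0.25"}}

```text
clock: 8.22
tcp_pos: [0.4399, -0.0785, 0.1688]
orientation: [-3.136, -0.179, -0.002]
contact_force: [-0.5, -1.1, 0.4]
grip_width: 0.0215
```

```bash
python3 chk.py w6
```

```text
8.225 [ 0.43992282 -0.0784678   0.16883005] -1.456554786268582 0.021462569738836246 [-0.53361553 -1.14381602  0.41506784]
ideal pos for yaw [ 0.43803934 -0.08065523] in tool -0.0021205547273998432 0.0019584715202345996
q [-0.8   0.3   1.    2.2  -0.35  0.81 -1.03]
```

View pics/w6.png

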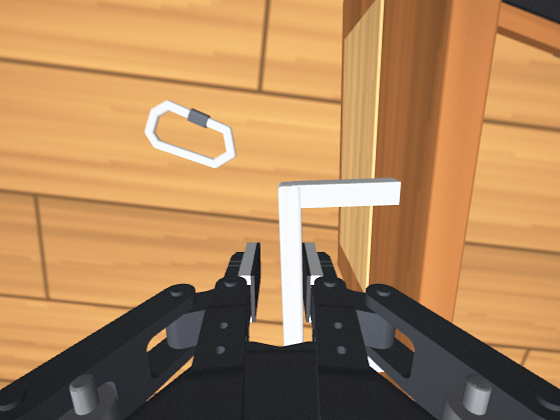

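Emit:
{"fn": "carry_out", "kwargs": {"series": "0.3 -0.8 0 0.049 0.25; 0.2 -0.8 0 0.049 0.25; 0.3 -0.8 0 0.049 0.25; 0.3 -0.8 0 0.049 0.25; 0.3 -0.8 0 0.049 0.25; 0.2 -0.8 0 0.049 0.25; 0.2 -0.6 0 0.036 0.25; 0 0 0 0 0.25"}}

```text
clock: 9.28
tcp_pos: [0.4592, -0.0247, 0.1684]
orientation: [-3.124, 0.335, -0.0]
contact_force: [-0.4, -0.2, 0.7]
grip_width: 0.0212
```

```bash
python3 chk.py w7; python3 - <<'E'
from h import *
for n in ("top","scene"):
    cv2.imwrite("pics/%s7.png"%n,eyes.grab_frame(n)["color"])
E
```

```text
9.275 [ 0.45923739 -0.0246794   0.16844356] -1.784400792011774 0.02122562761312378 [-0.35013462 -0.23477831  0.67955616]
ideal pos for yaw [ 0.45707572 -0.0260568 ] in tool -0.0018205518256440131 0.0018043388995247296
q [-0.95  0.37  1.08  2.17 -0.44  0.84 -1.39]
```

View pics/w7.png

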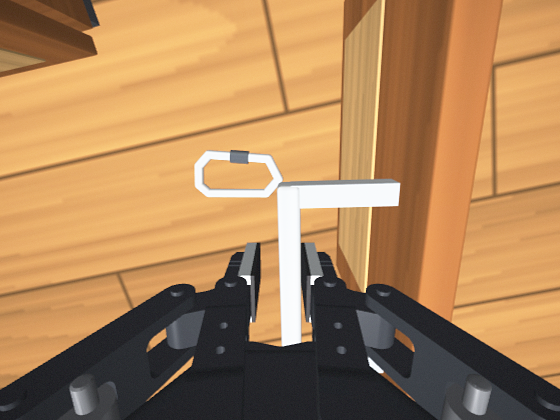

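View pics/scene7.png

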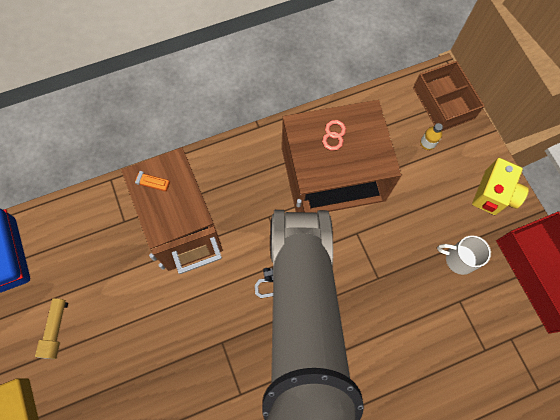

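Emit:
{"fn": "carry_out", "kwargs": {"series": "0 0 0 0 0.47; 0 0.3 0 0 0.47; 0 0 0 0 0.47; 0 0 -2 0 0.47; 0 0 -4 0 0.47; 0 0 -4 0 0.47; 0 0 -4 0 0.47; 0 0 -1 0 0.47"}}

```text
clock: 10.42
tcp_pos: [0.4596, -0.0276, 0.3194]
orientation: [-3.123, 0.337, -0.003]
contact_force: [-0.3, 0.5, -0.1]
grip_width: 0.0403
```

```bash
python3 chk.py w8;  python3 - <<'E'
from plan import *
o,p,ya,R=st()
plan(p,ya,[(.48,.15,.33,-1.5),(.40,.42,.33,-1.2)],.47)
E
```

```text
10.425 [ 0.45956726 -0.02762744  0.3194195 ] -1.7857975184303323 0.04028565210339799 [-0.25824959  0.45586243 -0.14102548]
ideal pos for yaw [ 0.45719437 -0.02583966] in tool -0.00269967065398038 -0.0012403663092019218
q [-1.5  -0.12  1.38  1.99  0.13  1.17 -1.95]
-0.5 -4.5 -0.3 -0.072 0.47; -0.1 -4.5 -0.2 -0.072 0.47; 0.2 -4.5 -0.3 -0.072 0.47; 0.5 -4.4 -0.2 -0.072 0.47; -1 -4.6 -0 -0.05 0.47; -0.8 -4.6 -0 -0.05 0.47; -0.6 -4.7 -0 -0.05 0.47; -0.3 -4.7 -0 -0.05 0.47
-0.1 -4.7 -0 -0.05 0.47; 0.2 -4.6 -0 -0.05 0.47
10 [0.40015266 0.41960431 0.32978869] -1.1995468088440278
```

View pics/w8.png

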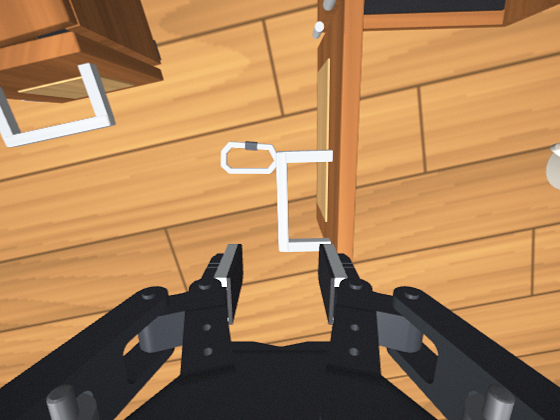

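```bash
python3 - <<'E'
from plan import *
o,p,ya,R=st();print(p,ya,o["qvel"].round(3),o["contact_force"])
f=eyes.grab_frame("wrist");T=f["T_tool_cam"];c=p+R@T[:3,3]
def g(uv,z):
    d=R@T[:3,:3]@np.linalg.inv(f["intrinsics"])@np.array([*uv,1]);return c+d*(z-c[2])/d[2]
def ang(a,b,z):
    A,B=g(a,z),g(b,z);print(A,B,np.linalg.norm(A-B));return np.arctan2(*(A-B)[[1,0]])
print("bar",ang([281.5,152],[284.5,250],.183))
print("door top edge",ang([361,45],[354.5,258],.203))
t=eyes.grab_frame("top");cv2.imwrite("pics/top8.png",t["color"])
E
```

```text
[ 0.45965837 -0.02846739  0.31978869] -1.7875468088440283 [ 0.082  0.107  0.025  0.036 -0.188 -0.066  0.243] [ 1.00041029 -3.39037091  1.26985526]
[ 0.50165221 -0.03802828  0.183     ] [ 0.405275   -0.01991099  0.183     ] 0.09806530294164437
bar -0.185814709324292
[ 0.57014352 -0.11595035  0.203     ] [ 0.39222342 -0.08446667  0.203     ] 0.18068421201058746
door top edge -0.17514095291255616
```

View pics/top8.png

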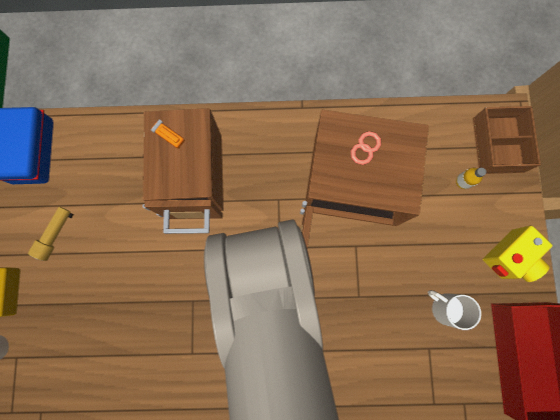

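Emit:
{"fn": "carry_out", "kwargs": {"series": "0 0 0 0 0.47; 0 0 0 0 0.47; 0 0 0 0 0.47; 0 0 0 0 0.47"}}

```text
clock: 11.08
tcp_pos: [0.4581, -0.0281, 0.3181]
orientation: [3.122, -0.338, -0.0]
contact_force: [-0.1, 0.9, -0.2]
grip_width: 0.0397
```

```bash
python3 - <<'E'
from plan import *
o,p,ya,R=st();print(p,o["joints"].round(3),o["qvel"].round(3),o["contact_force"],o["moment"])
f=eyes.grab_frame("wrist");cv2.imwrite("pics/w9.png",f["color"])
E
```

```text
[ 0.45809883 -0.0280979   0.31809961] [-1.489 -0.118  1.379  1.997  0.127  1.17  -1.948] [-0.005 -0.011  0.002 -0.002  0.002  0.001 -0.001] [-0.06135866  0.86171922 -0.17610773] [-0.05607686 -0.01140764  0.00875016]
```

View pics/w9.png

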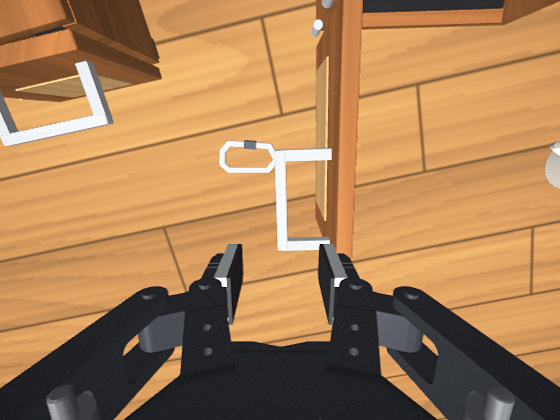

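The arm is at rest and clear of everything. The wide door stands at about a right angle (bar along u≈282, v 152–248), and the narrow locker's door is still as it was.

```bash
python3 -c "
from bench import r
print(r.hand_in())"
```

```text
the job is handed in; nothing more can be done
None
```

The wide locker's door is standing open at about a right angle, and the job was handed in at about 11 s of the 37 s allowed. I closed the fingers loosely around the bar handle, led the door round its hinge arc, opened the fingers and lifted straight up.

**Door angle:** In the wrist picture after letting go, the bar lay at −0.19 rad and the door's top edge at −0.18 rad. The locker front measured 1.39 rad, so the door is at about 1.57 rad, give or take a few hundredths.

**Rest of the scene:** The narrow locker was not touched. In the pictures its door looks unchanged, and nothing had fallen. The fingertips were about 13 cm above the handle and the arm was at rest.

**Forces:** The contact force readings I took stayed under about 4 N. One reading of 3.7 N came while the arm was still settling after the lift; at rest it was 0.9 N.

**Not ideal:** Joint 3 ended at 1.38 rad, close to its 1.46 limit, so I left the arm above the door and did not move it farther away. The hand-in gave no verdict.

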